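Blow off the drilled test block and draw the thumb-hole gauge halfway

ROBOT

A 6-joint arm with a two-finger parallel gripper is mounted at the origin on the work surface. World frame = base frame: x ahead of the robot, y to its left, z up, the work surface at z = 0. Lengths are in mm, angles in rad, forces in N, time in s.
With the tool pointing down it reaches from about 325 to 900 mm from the base axis. Payload 6.1 kg.
Tool frame: the origin (TCP) lies on the centre line of the jaws, within the pads' length; the fingertips stand 17 mm ahead of it and the grasp point (between the pads) lies 2 mm behind it; z points along the fingers, y is the line along which they close (so a half turn about z gives the same grasp; the last joint's range is limited). The gripper opens to 85 mm and grips with 20 to 120 N. Pads are 22 mm wide; open, the fingers measure 114 mm over their backs; the gripper's body (76 mm by 85 mm) begins 54 mm behind the grasp point. The pads swing forward as they close: fully open they stand 13 mm farther back than shut.
Start: joints at [-1.469, 0.22, 1.526, -0, 1.395, -0.126], TCP at [141.14, -608.847, 212.3] pointing down, gripper open.
Joint ranges: [-2.98, 2.98], [-0.91, 2.08], [0.09, 2.57], [-1.24, 4.39], [0.2, 2.65], [-2.68, 2.68]. Speed limits (rad/s): [2.57, 2.57, 3.01, 3.14, 3.14, 3.14].

INTERFACE

Orientations are given as a 3x3 rotation matrix whose columns are the frame's x, y, z axes.
In Python, from bench import env, get_image, ticket gives the robot as it stands. The module is installed in compiled form; this text tells all that it offers.
- The arm moves only by the tool servo_tool, never from a script. Its argument "motion" is a list of rows, each an object with "linear": the shift along the tool's x, y, z in units of 25 mm (1.0 is 25 mm), a list of three; "yaw": the turn about the tool's z in units of 8 degrees (1.0 is 8 degrees). A call has 1 to 10 rows; each row shifts and turns the commanded pose from where the row before left it, along the tool's axes as they then stand; what a row does not reach is not made up. A row lasts 1/10 s, in which the tool goes at most 50 mm and 8.59 degrees, less where a joint would pass 70% of its speed; a pose out of reach is approached as far as the arm can. A call is refused whole if a number of a shift passes 1 or a number of a turn 1, either way. A call with a gripper value outside its range is refused whole. "hand" is the finger opening in mm, from 0 to 85.4, set as the call begins (left out, the last holds). The fingers move at their own pace and stop on an object; "grip_force" is the grip in N (left out, the last holds). Time passes only in rows, so rows that do not move let the fingers close. It gives the time, the measured TCP pose, the force, the opening and the grip force at its end, in the units of the state.
- env.state(): the state, without advancing time (a new reading comes with each control period).
- get_image(name): name is "scene" or "side" or "wrist"; returns a dict with "frame" (384x512x3 uint8, red, green, blue), "intrinsics" (3x3 intrinsics, pixels), "k1" (the pictures are not rectified: a ray, as slopes to the right and down, at radius r is drawn at 1 + k1 r^2 times it, then the intrinsics apply), "camera_from_world" (4x4, takes a point from world to camera coordinates); the wrist camera has in their place "hand_eye" (4x4, takes a point from camera to tool coordinates, whose origin is the TCP and whose axes are the flange's). Camera axes: x right, y down, z forward; pixel columns grow to the right and rows downward; lengths in mm; the calibration is good to about 2 mm. A picture is of the moment at which its call begins: read the wrist's pose just before it. There is no depth.
- ticket.finish_job(): hands the job in; it is judged then, once.
The state is a dict: "t": time; "joints": joint angles; "qd": joint speeds; "joint_efforts": joint torques, N m; "tool_pos": TCP position; "tool_rot": TCP orientation; "contact_force": force on the tool from outside, world axes, zero at the start; "torque": the same for the moment, N m; "opening": opening from 0.0 (shut) to 1.0 (fully open); "grip_force": force on a finger pad.
Only numpy, scipy, OpenCV 4.12 (cv2) and the standard library are available. Lean on these libraries where they do the work, as an engineer would, in place of code of your own. Each camera call takes 0.05 s, during which the arm holds its last target. There are 200 camera calls.

TASK

On the ball-drilling bench, first give the clamped blow gun's trigger a full squeeze and let it spring back, to blow the dust off the drilled test block. Then take the plug gauge with the tall slim handle and draw it straight up, without forcing it sideways, until it is halfway out of its bore and the ring scribed around the middle of its plug is level with the block's top, and finish while still holding it there. Do not pull it clear of the bore at any time, and leave the other gauge and the rest of the bench as they are.

Things in the scene. Friction and masses are not known exactly. Their poses are not given: they have to be found in the camera images.
- blow_gun: Pistol-shaped air blow gun lying on its side, fixed in a cradle. Origin on the table under the squeeze point; x = muzzle direction, z up. Black grip along y (-62 to +68 mm), x -19 to +3 mm, z 45 to 75 mm. Barrel, 28 mm thick, along x at y +75, z 60 mm, with nozzle x -48 to +155 mm; cradle up to 78 mm. Grip and trigger stand free all round at y below +40 mm, with 45 mm of air under them.
- squeeze (a point): Squeeze point, 60 mm above the gun's origin, midway between the grip's back (gun x -19 mm) and the squeezed trigger's outer face (x +19 mm). Fingers from above on either side, closing along the gun's x, squeeze the trigger against the grip: 47 mm over both when free (x -19 to +28 mm), 37 to 38 mm squeezed.
- trigger (a joint): Angle of the steel trigger, a flat lever 8 mm thick, 18 mm high (z 51 to 69 mm), on the muzzle side of the grip; vertical hinge pin at gun x +24, y +50 mm, lever reaching to y -21 mm. 0 = free, 0.20 = fully squeezed (stop); counts as full from 0.15. Sprung back: about 3 N at the squeeze point to start, 11 N when full.
- test_block: Fixed grey block of ball stock, 180 mm (its x) by 80 mm (its y) by 75 mm high, origin at the centre of its underside, z up. Two vertical blind bores of about 23 mm, 66 mm deep, at x = -45 and +45 mm, y = 0, each with a plug gauge in it.
- test_block_hole0 (a point): Centre of the mouth of the bore at block x = -45 mm, level with the block's top (75 mm).
- test_block_hole1 (a point): Centre of the mouth of the bore at block x = +45 mm, level with the block's top (75 mm).
- tall_gauge: Plug gauge to draw, loose, about 0.3 kg: steel plug 22 mm in diameter, 60 mm long, ring scribed at 30 mm; above it a slim round handle 28 mm in diameter, 64 mm long. Origin at the centre of the plug's lower end, z towards the handle. Home, the handle's lower face rests on the block's top: origin 60 mm below the top, handle from 0 to 64 mm above it. In either bore.
- flat_gauge: The other plug gauge, to be left alone: same plug, with a low mushroom-shaped head 46 mm in diameter, 26 mm high in all above the block. Origin as for the tall gauge.
- cleaner: White bottle, 66 mm in diameter, 190 mm tall, bystander; origin under its centre.
- polish: Can, 60 mm in diameter, 120 mm tall, bystander; origin under its centre.
- slug: Black thumb-slug tube, 38 mm in diameter, 45 mm tall, standing, bystander; origin under its centre.
- tape_roll: Roll of paper tape lying flat, 90 mm in diameter, 25 mm high, bystander; origin under its centre.
- driver: Screwdriver lying on the bench, bystander.
- dye: Small white dropper bottle, 30 mm in diameter, 70 mm tall, bystander; origin under its centre.
- mug: White mug, 80 mm in diameter, 90 mm tall, bystander; origin under its centre.
There are look-alikes about, which are no part of the job. What is shaped like the tall_gauge but blue, orange or yellow is not meant.

How it is judged (in metres and radians):
On the way, in this order (a step that is already met when the one before it is completed fails the run):
1. the trigger is fully squeezed (value of joint trigger above 0.15 rad), for 0.2 s.
2. the trigger has sprung back and the fingers are off the gun (value of joint trigger below 0.03 rad and contact force between the fingers and blow_gun below 0.2 N), for 0.2 s.
3. the tall gauge is being drawn by the fingers (z of tall_gauge in the frame of test_block above 0.025 m and contact force between the fingers and tall_gauge above 2 N), for 0.2 s.
At the end, for the whole second after the job is handed in: The tall-handled gauge is held by the fingers at rest, drawn 30 mm (within 7 mm) out of its bore, upright within 4 degrees and still in the bore (lower end within 4 mm of its axis); the trigger is free (under 0.03 rad) and the other gauge is still home (within 5 mm) (z of tall_gauge in the frame of test_block between 0.038 and 0.052 m and angle between the z axis of tall_gauge and the z axis of test_block, either way round below 0.07 rad and (horizontal distance between tall_gauge and test_block_hole0 below 0.004 m or horizontal distance between tall_gauge and test_block_hole1 below 0.004 m) and contact force between the fingers and tall_gauge above 2 N and linear speed of tall_gauge below 0.01 m/s and z of flat_gauge in the frame of test_block below 0.02 m and value of joint trigger below 0.03 rad); the arm keeps its last pose, push and grip.
It fails at once if the tall gauge is pulled (nearly) clear of the bore: drawn more than 54 mm of its 60 mm (z of tall_gauge in the frame of test_block above 0.069 m).
It fails at once if the tall gauge is forced sideways in its bore: more than 60 N between it and the block (contact force between tall_gauge and test_block above 60 N).
It fails at once if the other gauge is lifted or moved by more than 12 mm (distance of flat_gauge from where it was at the start of the episode above 0.012 m).
It fails at once if a bystander is moved by more than 30 mm (distance of any of cleaner, polish, slug, tape_roll, driver, dye, mug from where it was at the start of the episode above 0.03 m).
It also fails if it takes over 45 s, if anything falls off the work surface, if the arm or the gripper's body presses on something with over 40 N, if the wrist force passes 120 N, or if a joint passes its speed limit or range.

## Working session

There is one attempt and no reset: what is moved stays moved. The work goes in short steps, Python scripts to look and compute and a tool call to move; the robot and the scene stay as the last step left them, time stands still between calls to the robot, and variables do not carry over. Pictures are saved under pics/ and viewed, at most 10 in all, crops included, and the job is handed in when it is done.

Besides the shell and the picture viewer there is one more tool, called after "Request:" in YAML: its name, and indented under it one key for each argument. servo_tool: Moves the arm, as the interface text tells. Its arguments: {"type":"object","properties":{"motion":{"type":"array","items":{"type":"object","properties":{"linear":{"type":"array","items":{"type":"number"}},"yaw":{"type":"number"}}}},"hand":{"type":"number"},"grip_force":{"type":"number"}},"required":["motion"]}

```bash
mkdir -p pics
cat > h.py <<'E'
import numpy as np, cv2
from bench import env, get_image, ticket
def und(p,K,k1):
    d=np.array([k1,0,0,0,0],float)
    # iterative inverse of x_d = x(1+k1 r^2)
    return cv2.undistortPoints(np.array(p,float).reshape(-1,1,2),K,d).reshape(-1,2)
def cam(name):
    s=env.state(); im=get_image(name); K=np.array(im["intrinsics"],float)
    if name=="wrist":
        T=np.eye(4);T[:3,:3]=s["tool_rot"];T[:3,3]=s["tool_pos"]; wc=T@np.array(im["hand_eye"])
    else: wc=np.linalg.inv(np.array(im["camera_from_world"]))
    return im["frame"],K,im["k1"],wc
def ray(p,z,K,k1,wc):
    u=und(p,K,k1); d=np.c_[u,np.ones(len(u))]@wc[:3,:3].T; o=wc[:3,3]
    return o+d*((z-o[2])/d[:,2])[:,None]
def proj(P,K,k1,wc):
    cw=np.linalg.inv(wc); c=np.atleast_2d(P)@cw[:3,:3].T+cw[:3,3]
    return cv2.projectPoints(c,np.zeros(3),np.zeros(3),K,np.array([k1,0,0,0,0],float))[0].reshape(-1,2)
E
python3 - <<'E'
from h import *
for n in("scene","side","wrist"):
    f,K,k1,wc=cam(n); np.savez(f"pics/{n}0.npz",f=f,K=K,k1=k1,wc=wc)
    cv2.imwrite(f"pics/{n}0.png",f[:,:,::-1]); print(n,k1,wc.round(2).tolist())
s=env.state();print(s["t"],np.array(s["tool_rot"]).round(3).tolist(),s["opening"])
E
```

```text
scene -0.11528493696176575 [[-0.72, 0.6, -0.36, 1049.61], [0.69, 0.61, -0.39, 495.5], [-0.01, -0.52, -0.85, 1193.78], [0.0, 0.0, 0.0, 1.0]]
side -0.11276014548578676 [[0.98, -0.17, 0.13, 423.35], [-0.21, -0.73, 0.64, -805.63], [-0.02, -0.66, -0.75, 984.51], [0.0, 0.0, 0.0, 1.0]]
wrist -0.04929766659625331 [[0.22, -0.93, -0.29, 215.95], [-0.97, -0.21, -0.07, -592.09], [-0.0, 0.3, -0.95, 372.21], [0.0, 0.0, 0.0, 1.0]]
0.15 [[0.974, 0.226, -0.0], [0.226, -0.974, 0.001], [0.0, -0.001, -1.0]] 0.9981322552280127
```

View pics/scene0.png

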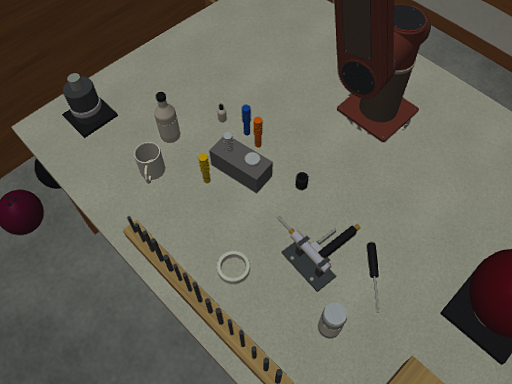

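View pics/side0.png

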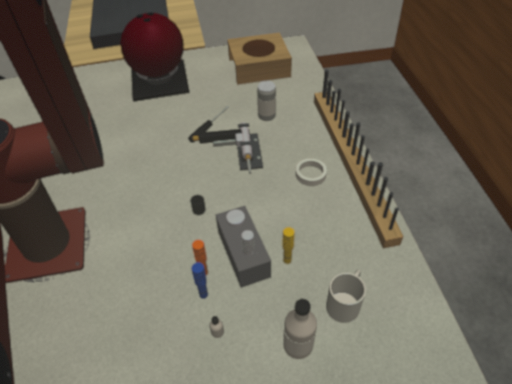

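The scene picture shows the block at (241,163), with the steel gauge at (229,142) and the flat head at (252,159). The gun's barrel is at (310,250), its nozzle tip at (281,219) and its grip at (340,240). Candidates for the tall gauge are steel (229,142), blue (246,118), orange (258,130) and yellow (205,167). I choose the steel one standing in the block, and check it in one close crop along with the gun.

Run:
```python
from h import *
def c(n,x,y,w,h,s):
    return cv2.resize(np.load(f"pics/{n}0.npz")["f"][y:y+h,x:x+w,::-1],None,fx=s,fy=s,interpolation=cv2.INTER_CUBIC)
a=np.hstack([c("scene",200,125,80,70,5),c("scene",270,210,100,87.5.__int__(),4)[:350-2] if 0 else cv2.resize(c("scene",270,210,96,84,4),(400,350))])
b=np.hstack([cv2.resize(c("side",205,195,80,100,4)[:, :],(400,250)) if 0 else c("side",205,200,80,50,5),c("side",185,120,80,50,5)])
a=np.hstack([c("scene",200,125,80,60,5),c("scene",275,213,80,60,5)]);b=np.hstack([c("side",205,203,80,60,5),c("side",190,120,80,60,5)])
cv2.imwrite("pics/crop0.png",np.vstack([a,b]))
```

```text
(no output)
```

View pics/crop0.png

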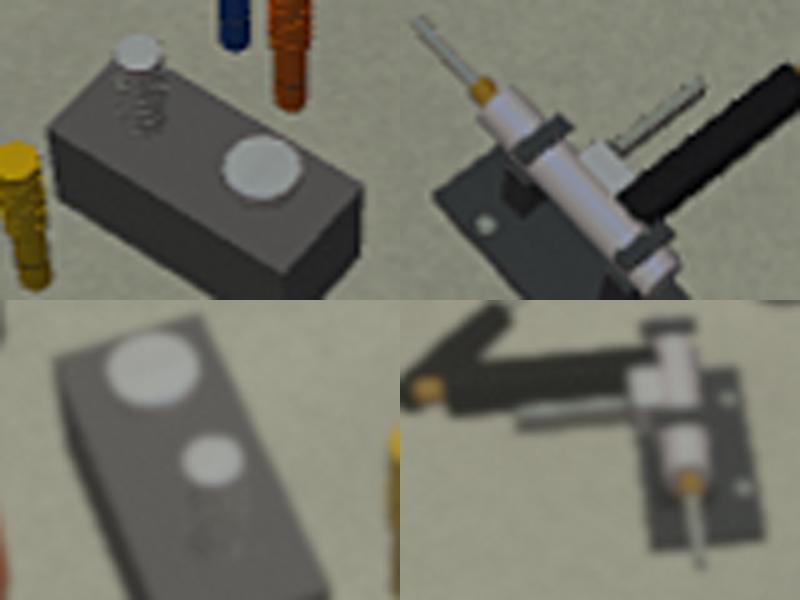

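The close crop confirms the steel gauge at crop (138,53), standing in the block beside the flat head at (263,167). It also shows the gun's nozzle tip at (420,22), barrel rear at (660,272) and lever tip at (700,85). Next I triangulate these.

```bash
cat >> h.py <<'E'
def load(n):
    d=np.load(f"pics/{n}.npz"); return d["K"],float(d["k1"]),d["wc"]
def tri(pa,A,pb,B):
    o=[];d=[]
    for p,(K,k1,wc) in((pa,A),(pb,B)):
        v=wc[:3,:3]@np.r_[und([p],K,k1)[0],1]; d.append(v/np.linalg.norm(v)); o.append(wc[:3,3])
    t=np.linalg.lstsq(np.c_[d[0],-d[1]],o[1]-o[0],rcond=None)[0]
    a=o[0]+t[0]*d[0];b=o[1]+t[1]*d[1]; return (a+b)/2,np.linalg.norm(a-b)
E
python3 - <<'E'
from h import *
S=load("scene0");D=load("side0")
q=lambda x,y,x0,y0:(x/5-.4+x0,y/5-.4+y0)
P=dict(tall=(q(138,53,200,125),q(213,161,205,203),139),flat=(q(263,167,200,125),q(152,69,205,203),101),
 nozzle=(q(20,22,275,213),q(298,265,190,120),60),barrelrear=(q(262,265,275,213),q(268,32,190,120),70),
 levertip=(q(300,85,275,213),q(118,120,190,120),69), gold=(q(82,92,275,213),q(290,182,190,120),60))
for k,(a,b,z) in P.items():
    p,e=tri(a,S,b,D); print(k,p.round(1),round(e,1),ray([a],z,*S)[0].round(1),ray([b],z,*D)[0].round(1))
E
```

```text
tall [ 512.5 -187.   136. ] 1.2 [ 513.4 -184.9  139. ] [ 512.8 -189.5  139. ]
flat [498.5 -97.7  97.2] 1.3 [499.8 -95.4 101. ] [ 498.8 -101.   101. ]
nozzle [567.6  78.3  56.4] 2.0 [568.1  80.   60. ] [567.8  74.3  60. ]
barrelrear [586.  270.6  62.2] 6.2 [586.1 273.1  70. ] [587.1 259.3  70. ]
levertip [487.8 215.   59.9] 1.7 [491.5 217.4  69. ] [487.8 204.3  69. ]
gold [576.2 135.6  63.6] 1.1 [575.3 134.3  60. ] [576.4 139.6  60. ]
```

Request:
servo_tool:
  motion:
    - {"linear": [0.74,-0.99,-0.2]}
    - {"linear": [0.74,-0.99,-0.2]}
    - {"linear": [0.74,-0.99,-0.2]}
    - {"linear": [0.74,-0.99,-0.2]}
    - {"linear": [0.74,-0.99,-0.2]}
    - {"linear": [0.74,-0.99,-0.2]}
    - {"linear": [0.74,-0.99,0]}
    - {"linear": [0.74,-0.99,0]}
    - {"linear": [0.74,-0.99,0]}
    - {"linear": [0.74,-0.99,0]}
  hand: 85

```text
invalid input at $.motion[0]: expected keys linear, yaw
```

Request:
servo_tool:
  motion:
    - {"linear": [0.74,-0.99,0]}
    - {"linear": [0.74,-0.99,0]}
    - {"linear": [0.74,-0.99,0]}
    - {"linear": [0.74,-0.99,0]}
    - {"linear": [0.74,-0.99,0]}
    - {"linear": [0.74,-0.99,0]}
    - {"linear": [0.74,-0.99,0]}
    - {"linear": [0.74,-0.99,0]}
    - {"linear": [0.74,-0.99,0]}
    - {"linear": [0.74,-0.99,0]}

```text
invalid input at $.motion[0]: expected keys linear, yaw
```

Request:
servo_tool:
  motion:
    - {"linear": [0.74,-0.99,0]}
    - {"linear": [0.74,-0.99,0]}
    - {"linear": [0.74,-0.99,0]}
    - {"linear": [0.74,-0.99,0]}
    - {"linear": [0.74,-0.99,0]}
    - {"linear": [0.74,-0.99,0]}
    - {"linear": [0.74,-0.99,0]}
    - {"linear": [0.74,-0.99,0]}
    - {"linear": [0.74,-0.99,0]}
    - {"linear": [0.74,-0.99,0]}

```text
invalid input at $.motion[0]: expected keys linear, yaw
```

Request:
servo_tool:
  motion:
    - {"linear": [0,0,0],"yaw": 0.81}
    - {"linear": [0,0,0],"yaw": 0.81}
    - {"linear": [0,0,0],"yaw": 0.81}
    - {"linear": [0,0,0]}
    - {"linear": [0,0,0]}

```text
invalid input at $.motion[3]: expected keys linear, yaw
```

Every row needs a yaw value, so I'm resending with it.

Request:
servo_tool:
  motion:
    - {"linear": [0.74,-0.99,-0.2],"yaw": 0}
    - {"linear": [0.74,-0.99,-0.2],"yaw": 0}
    - {"linear": [0.74,-0.99,-0.2],"yaw": 0}
    - {"linear": [0.74,-0.99,-0.2],"yaw": 0}
    - {"linear": [0.74,-0.99,-0.2],"yaw": 0}
    - {"linear": [0.74,-0.99,-0.2],"yaw": 0}
    - {"linear": [0.74,-0.99,0],"yaw": 0}
    - {"linear": [0.74,-0.99,0],"yaw": 0}
    - {"linear": [0.74,-0.99,0],"yaw": 0}
    - {"linear": [0.74,-0.99,0],"yaw": 0}
  hand: 85

```text
t: 1.15
tool_pos: [265.7, -324.6, 242.1]
tool_rot: [[0.974, 0.226, -0.0], [0.226, -0.974, 0.0], [0.0, -0.0, -1.0]]
contact_force: [0.3, -0.2, -0.5]
opening: 0.993
grip_force: 0.0
```

Request:
servo_tool:
  motion:
    - {"linear": [0.74,-0.99,0],"yaw": 0}
    - {"linear": [0.74,-0.99,0],"yaw": 0}
    - {"linear": [0.74,-0.99,0],"yaw": 0}
    - {"linear": [0.74,-0.99,0],"yaw": 0}
    - {"linear": [0.74,-0.99,0],"yaw": 0}
    - {"linear": [0.74,-0.99,0],"yaw": 0}
    - {"linear": [0.74,-0.99,0],"yaw": 0}
    - {"linear": [0.74,-0.99,0],"yaw": 0}
    - {"linear": [0.74,-0.99,0],"yaw": 0}
    - {"linear": [0.74,-0.99,0],"yaw": 0}

```text
t: 2.15
tool_pos: [390.0, -41.8, 242.2]
tool_rot: [[0.974, 0.226, 0.0], [0.226, -0.974, -0.0], [0.0, 0.0, -1.0]]
contact_force: [0.4, -0.6, -0.4]
opening: 0.995
grip_force: 0.0
```

Request:
servo_tool:
  motion:
    - {"linear": [0.74,-0.99,0],"yaw": 0}
    - {"linear": [0.74,-0.99,0],"yaw": 0}
    - {"linear": [0.74,-0.99,0],"yaw": 0}
    - {"linear": [0.74,-0.99,0],"yaw": 0}
    - {"linear": [0.74,-0.99,0],"yaw": 0}
    - {"linear": [0.74,-0.99,0],"yaw": 0}
    - {"linear": [0.74,-0.99,0],"yaw": 0}
    - {"linear": [0.74,-0.99,0],"yaw": 0}
    - {"linear": [0.74,-0.99,0],"yaw": 0}
    - {"linear": [0.74,-0.99,0],"yaw": 0}

```text
t: 3.15
tool_pos: [514.3, 241.0, 241.9]
tool_rot: [[0.974, 0.226, -0.001], [0.226, -0.974, -0.0], [-0.001, 0.0, -1.0]]
contact_force: [0.1, 0.0, -0.1]
opening: 0.997
grip_force: 0.0
```

Request:
servo_tool:
  motion:
    - {"linear": [0,0,0],"yaw": 0.81}
    - {"linear": [0,0,0],"yaw": 0.81}
    - {"linear": [0,0,0],"yaw": 0.81}
    - {"linear": [0,0,0],"yaw": 0}
    - {"linear": [0,0,0],"yaw": 0}

```text
t: 3.65
tool_pos: [514.0, 239.7, 242.1]
tool_rot: [[0.994, -0.108, -0.0], [-0.108, -0.994, -0.0], [-0.0, 0.0, -1.0]]
contact_force: [-0.3, -0.5, 0.0]
opening: 0.993
grip_force: 0.0
```

Run:
```python
from h import *
s=env.state();print(s["t"],np.array(s["tool_pos"]).round(1),np.array(s["joints"]).round(2),np.array(s["tool_rot"]).round(3).tolist())
f,K,k1,wc=cam("wrist"); np.savez("pics/w1.npz",f=f,K=K,k1=k1,wc=wc)
cv2.imwrite("pics/w1.png",f[:,:,::-1])
```

```text
3.65 [514.  239.7 242.1] [0.3  0.06 1.64 0.   1.43 1.98] [[0.994, -0.108, -0.0], [-0.108, -0.994, -0.0], [-0.0, 0.0, -1.0]]
```

View pics/w1.png

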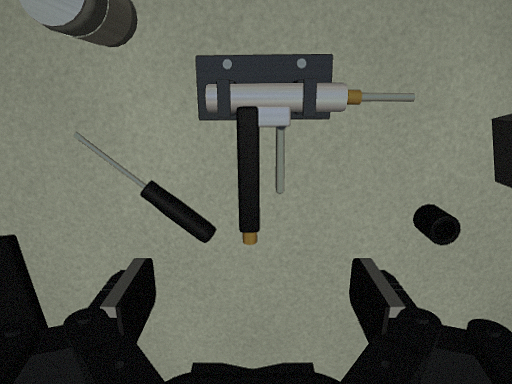

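The wrist view shows the black grip spanning columns 237–259 and rows 107–231. The lever tip is at (280,192), the nozzle tip at (413,97), and the barrel axis lies along row 97.

Run:
```python
from h import *
W=load("w1"); f=np.load("pics/w1.npz")["f"]; g=f.max(2)
for r in (125,150,175,190,205,220):
    c=np.where(g[r,225:275]<45)[0]+225; l=np.where(f[r,262:300].min(1)!=-1)[0]
    print(r,c.min(),c.max(),[int(v) for v in g[r,270:290]] if r in(150,175) else "")
def P(p,z): return ray([p],z,*W)[0][:2]
for nm,p,z in(("nozzle",(413.5,97),60),("gold/barrel front",(348,97),60),("rear",(206,98),60),("gripL220",(239.5,220),75),("gripR220",(260.5,220),75),("gripend",(250,232),68),("levertip",(280,193),69),("gripL125",(237,125),75),("gripR125",(258.5,125),75),("leverR",(284.5,175),69)):
    print(nm,P(p,z).round(1))
```

```text
125 237 257 
150 238 258 [131, 139, 140, 148, 150, 118, 37, 90, 112, 122, 122, 122, 118, 96, 102, 139, 135, 129, 129, 135]
175 238 258 [137, 139, 134, 137, 134, 91, 46, 99, 117, 124, 119, 119, 117, 112, 104, 144, 131, 139, 137, 137]
190 239 258 
205 239 258 
220 239 258 
nozzle [569.3  73.1]
gold/barrel front [575.7 137.8]
rear [589.6 275.4]
gripL220 [465.8 257.1]
gripR220 [463.4 235.5]
gripend [448.3 248.2]
levertip [488.3 212.7]
gripL125 [561.8 247.8]
gripR125 [559.5 227.5]
leverR [506.7 206.6]
```

Request:
servo_tool:
  motion:
    - {"linear": [-0.14,0.22,0.9],"yaw": 0}
    - {"linear": [0,0,0.9],"yaw": 0}
    - {"linear": [0,0,0.9],"yaw": 0}
    - {"linear": [0,0,0.9],"yaw": 0}
    - {"linear": [0,0,0.9],"yaw": 0}
    - {"linear": [0,0,0.9],"yaw": 0}
    - {"linear": [0,0,0.9],"yaw": 0}
    - {"linear": [0,0,0.7],"yaw": 0}
    - {"linear": [0,0,0.36],"yaw": 0}
    - {"linear": [0,0,0],"yaw": 0}

```text
t: 4.7
tool_pos: [509.0, 234.3, 57.0]
tool_rot: [[0.994, -0.11, -0.003], [-0.11, -0.994, -0.001], [-0.003, 0.001, -1.0]]
contact_force: [-0.2, -0.2, -1.0]
opening: 0.997
grip_force: 0.0
```

Request:
servo_tool:
  motion:
    - {"linear": [0,0,0],"yaw": 0}
    - {"linear": [0,0,0],"yaw": 0}
    - {"linear": [0,0,0],"yaw": 0}
    - {"linear": [0,0,0],"yaw": 0}
    - {"linear": [0,0,0],"yaw": 0}
    - {"linear": [0,0,0],"yaw": 0}
    - {"linear": [0,0,0],"yaw": 0}
    - {"linear": [0,0,0],"yaw": 0}
    - {"linear": [0,0,0],"yaw": 0}
    - {"linear": [0,0,0],"yaw": 0}
  hand: 30
  grip_force: 30

```text
t: 5.7
tool_pos: [510.0, 234.7, 58.3]
tool_rot: [[0.994, -0.111, -0.0], [-0.111, -0.994, -0.0], [-0.0, 0.0, -1.0]]
contact_force: [1.0, -0.5, -0.7]
opening: 0.347
grip_force: 0.0
```

Run:
```python
from h import *
s=env.state();print(s["t"],s["opening"],s["grip_force"],np.array(s["tool_pos"]).round(1))
f=cam("wrist")[0]; g=cam("side")[0]
g2=cv2.resize(g[100:190,170:290],(512,384),interpolation=cv2.INTER_CUBIC)
cv2.imwrite("pics/w2.png",cv2.resize(np.hstack([f,g2])[:,:,::-1],(800,300)))
```

```text
5.7 0.34653281373884076 0.0 [510.  234.7  58.3]
```

View pics/w2.png

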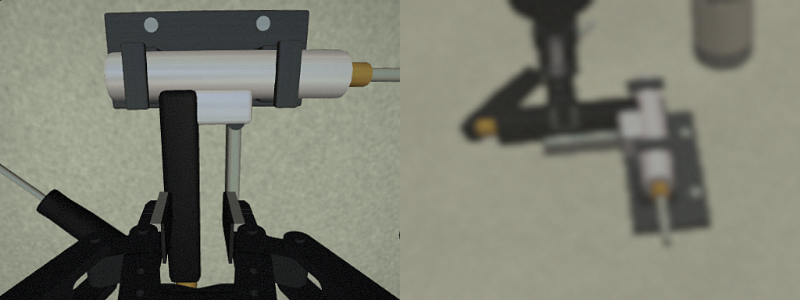

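The wrist view shows one pad on each side of grip and lever, with pads at columns 170 and 228 in the half picture. I need to check by projection whether the lever has turned.

Run:
```python
from h import *
s=env.state()
f,K,k1,wc=cam("wrist"); np.savez("pics/w3.npz",f=f,K=K,k1=k1,wc=wc)
ex=np.array([-.0998,-.995,0]);ey=np.array([.995,-.0998,0]);o=np.array([509.8,234.5,0])
G=lambda x,y,z:o+ex*x+ey*y+[0,0,z]
for a in(0,.1,.2):
    for y in(20,-11,-21):
        # outer face at x=28 free, hinge (24,50)
        v=np.array([4,y-50.]);R=np.array([[np.cos(a),np.sin(a)],[-np.sin(a),np.cos(a)]]);x,yy=np.array([24,50])+ (R@v if (R@v)[0]<=4.1 else R.T@v)
        print(a,y,round(x,1),proj(G(x,yy,69),K,k1,wc)[0].round(0)*.78)
for x,y,z in((-19,0,75),(3,0,75),(3,-62,75),(-19,11,60),(-19,11,43),(19,11,43),(19,11,60),(15,11,60)): print("pt",x,y,z,(proj(G(x,y,z),K,k1,wc)[0]*.78).round(0))
print(s["opening"],s["t"])
```

```text
0 20 28.0 [241.8  169.26]
0 -11 28.0 [239.46 214.5 ]
0 -21 28.0 [238.68 228.54]
0.1 20 25.0 [236.34 170.04]
0.1 -11 21.9 [230.1  215.28]
0.1 -21 20.9 [227.76 228.54]
0.2 20 22.0 [231.66 170.04]
0.2 -11 15.8 [220.74 214.5 ]
0.2 -21 13.8 [217.62 227.76]
pt -19 0 75 [164. 205.]
pt 3 0 75 [201. 205.]
pt 3 -62 75 [201. 285.]
pt -19 11 60 [166. 179.]
pt -19 11 43 [169. 169.]
pt 19 11 43 [222. 169.]
pt 19 11 60 [225. 178.]
pt 15 11 60 [219. 178.]
0.35031369782436017 5.8
```

Run:
```python
from h import *
f=np.load("pics/w3.npz")["f"]; s=cam("scene")[0]
a=cv2.resize(f[130:384,170:340],(400,598),interpolation=cv2.INTER_CUBIC)
b=cv2.resize(s[190:280,280:340+0],(400,598),interpolation=cv2.INTER_CUBIC)
cv2.imwrite("pics/w3.png",np.clip(np.hstack([a,b])[:,:,::-1].astype(float)*1.5,0,255).astype(np.uint8))
```

```text
(no output)
```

View pics/w3.png

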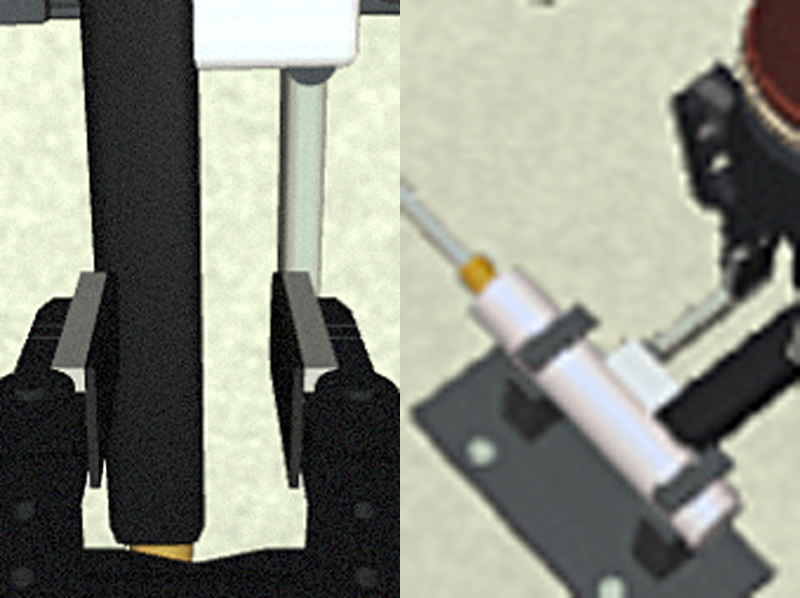

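Run:
```python
from h import *
K,k1,wc=load("w3"); s=env.state(); R=np.array(s["tool_rot"]);t=np.array(s["tool_pos"])
for z in(17,8,-2,-12,-24,-34):
    for y in(15,18.5): print(z,y,(((proj(t+R@[11,y,z],K,k1,wc)[0])-[170,130])*2.353).round(0))
he=np.array(__import__("bench").get_image("wrist")["hand_eye"]);print(he.round(3).tolist())
# finger seen by side/scene cameras: project tip positions there
for n in("scene","side"):
    A=load(n+"0"); print(n,[proj(t+R@[0,y,17],*A)[0].round(0).tolist() for y in(-15,15)],[proj(t+R@[0,y,-24],*A)[0].round(0).tolist() for y in(-15,15)])
```

```text
17 15 [253. 201.]
17 18.5 [268. 201.]
8 15 [256. 214.]
8 18.5 [271. 214.]
-2 15 [259. 231.]
-2 18.5 [276. 231.]
-12 15 [263. 250.]
-12 18.5 [280. 250.]
-24 15 [269. 276.]
-24 18.5 [287. 276.]
-34 15 [274. 301.]
-34 18.5 [294. 301.]
[[-0.001, -0.954, -0.299, 76.901], [1.0, -0.001, 0.001, 0.716], [-0.002, -0.299, 0.954, -160.912], [0.0, 0.0, 0.0, 1.0]]
scene [[337.0, 246.0], [330.0, 239.0]] [[339.0, 240.0], [332.0, 232.0]]
side [[220.0, 139.0], [220.0, 146.0]] [[219.0, 129.0], [219.0, 136.0]]
```

The lever still looks free, and the pads appear to be above the gun. The pad tips show at about tool z -22 instead of +17. The open view w1, with pad-tip corners near (153,258) and (350,258), can confirm that.

Run:
```python
from h import *
from scipy.optimize import least_squares
he=np.array(get_image("wrist")["hand_eye"]);
for n,l,r,ys in(("w1",(153,258),(350,258),85.0),("w3",(170+105/2.353,130+272/2.353),(170+275/2.353,130+272/2.353),30.0)):
    K,k1,_=load(n)
    for x in(11,0,-5):
        # unknown y half-gap and z given x
        f=lambda q:np.r_[proj([[x,-q[0]+q[2],q[1]]],K,k1,he)[0]-l,proj([[x,q[0]+q[2],q[1]]],K,k1,he)[0]-r]
        s=least_squares(f,[20,0,0]);print(n,x,"gap",(2*s.x[0]).round(1),"z",s.x[1].round(1),"yoff",s.x[2].round(1),"exp gap",ys)
s=env.state();print(s["tool_pos"],s["contact_force"])
```

```text
w1 11 gap 82.0 z -34.2 yoff 0.6 exp gap 85.0
w1 0 gap 95.7 z -13.0 yoff 0.5 exp gap 85.0
w1 -5 gap 101.9 z -3.4 yoff 0.5 exp gap 85.0
w3 11 gap 32.4 z -22.1 yoff 0.2 exp gap 30.0
w3 0 gap 37.8 z 1.1 yoff 0.1 exp gap 30.0
w3 -5 gap 40.3 z 11.6 yoff 0.1 exp gap 30.0
[509.99516674 234.73904052  58.28912382] [0.14266317 0.02293963 0.23963895]
```

Both views agree: the fingers really sit about 38 mm farther back than the text states, with tips at tool z -34 when open and -22 at 30 mm. They closed above the gun and touched nothing. I'll open, go 39 mm lower and squeeze.

Request:
servo_tool:
  motion:
    - {"linear": [0,0,0],"yaw": 0}
    - {"linear": [0,0,0],"yaw": 0}
    - {"linear": [0,0,0],"yaw": 0}
    - {"linear": [0,0,0],"yaw": 0}
    - {"linear": [0,0,0],"yaw": 0}
    - {"linear": [0,0,0],"yaw": 0}
    - {"linear": [0,0,0],"yaw": 0}
    - {"linear": [0,0,0],"yaw": 0}
    - {"linear": [0,0,0],"yaw": 0}
  hand: 85

```text
t: 6.9
tool_pos: [510.0, 234.7, 58.3]
tool_rot: [[0.994, -0.111, 0.0], [-0.111, -0.994, 0.0], [0.0, -0.0, -1.0]]
contact_force: [1.1, 0.4, 0.2]
opening: 0.994
grip_force: 0.0
```

Request:
servo_tool:
  motion:
    - {"linear": [0,0,0.3],"yaw": 0}
    - {"linear": [0,0,0.3],"yaw": 0}
    - {"linear": [0,0,0.3],"yaw": 0}
    - {"linear": [0,0,0.3],"yaw": 0}
    - {"linear": [0,0,0.36],"yaw": 0}
    - {"linear": [0,0,0],"yaw": 0}
    - {"linear": [0,0,0],"yaw": 0}

```text
t: 7.6
tool_pos: [509.7, 234.6, 18.9]
tool_rot: [[0.994, -0.111, -0.001], [-0.111, -0.994, -0.0], [-0.001, 0.0, -1.0]]
contact_force: [0.4, 0.4, -0.2]
opening: 0.998
grip_force: 0.0
```

Request:
servo_tool:
  motion:
    - {"linear": [0,0,0],"yaw": 0}
    - {"linear": [0,0,0],"yaw": 0}
    - {"linear": [0,0,0],"yaw": 0}
    - {"linear": [0,0,0],"yaw": 0}
    - {"linear": [0,0,0],"yaw": 0}
    - {"linear": [0,0,0],"yaw": 0}
    - {"linear": [0,0,0],"yaw": 0}
    - {"linear": [0,0,0],"yaw": 0}
    - {"linear": [0,0,0],"yaw": 0}
    - {"linear": [0,0,0],"yaw": 0}
  hand: 30
  grip_force: 30

```text
t: 8.6
tool_pos: [510.6, 236.1, 20.6]
tool_rot: [[0.994, -0.111, 0.002], [-0.111, -0.994, 0.002], [0.001, -0.002, -1.0]]
contact_force: [-2.1, 5.5, 4.5]
opening: 0.439
grip_force: 33.5
```

Run:
```python
from h import *
f=cam("wrist")[0]
a=cv2.resize(f[100:384,150:360],(440,595),interpolation=cv2.INTER_CUBIC)
cv2.imwrite("pics/w4.png",np.clip(a[:,:,::-1].astype(float)*1.5,0,255).astype(np.uint8))
```

```text
(no output)
```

View pics/w4.png

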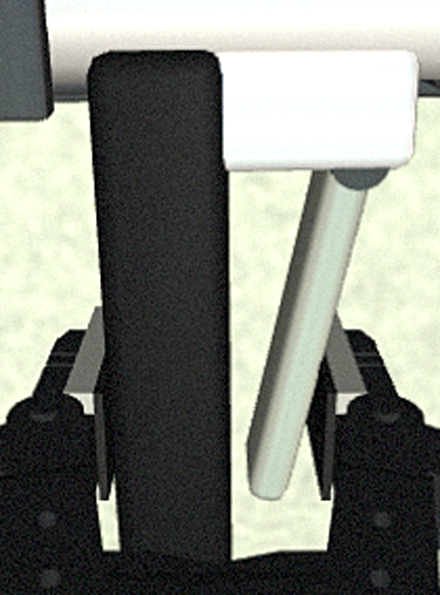

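The squeeze worked: opening is 37.5 mm, grip 33 N, and the lever has swung in to column 265 at its tip. Now I release, rise and travel.

Request:
servo_tool:
  motion:
    - {"linear": [0,0,0],"yaw": 0}
    - {"linear": [0,0,0],"yaw": 0}
    - {"linear": [0,0,0],"yaw": 0}
    - {"linear": [0,0,0],"yaw": 0}
    - {"linear": [0,0,0],"yaw": 0}
    - {"linear": [0,0,0],"yaw": 0}
    - {"linear": [0,0,0],"yaw": 0}
    - {"linear": [0,0,0],"yaw": 0}
    - {"linear": [0,0,0],"yaw": 0}
    - {"linear": [0,0,0],"yaw": 0}
  hand: 85

```text
t: 9.65
tool_pos: [510.0, 234.7, 19.3]
tool_rot: [[0.994, -0.111, 0.0], [-0.111, -0.994, 0.0], [0.0, -0.0, -1.0]]
contact_force: [0.4, 0.0, -0.9]
opening: 0.995
grip_force: 0.0
```

Request:
servo_tool:
  motion:
    - {"linear": [0,0,-0.3],"yaw": 0}
    - {"linear": [0,0,-0.9],"yaw": 0}
    - {"linear": [0,0,-1],"yaw": 0}
    - {"linear": [0,0,-1],"yaw": 0}
    - {"linear": [0,0,-1],"yaw": 0}
    - {"linear": [0,0,-1],"yaw": 0}
    - {"linear": [0,0,-1],"yaw": 0}
    - {"linear": [0,0,-1],"yaw": 0}
    - {"linear": [0,0,0],"yaw": 0}

```text
t: 10.55
tool_pos: [512.6, 235.6, 204.5]
tool_rot: [[0.994, -0.111, 0.008], [-0.111, -0.994, 0.002], [0.008, -0.003, -1.0]]
contact_force: [-0.0, -0.7, 0.2]
opening: 0.993
grip_force: 0.0
```

Request:
servo_tool:
  motion:
    - {"linear": [0.1,0.93,0],"yaw": 0}
    - {"linear": [0.1,0.93,0],"yaw": 0}
    - {"linear": [0.1,0.93,0],"yaw": 0}
    - {"linear": [0.1,0.93,0],"yaw": 0}
    - {"linear": [0.1,0.93,0],"yaw": 0}
    - {"linear": [0.1,0.93,0],"yaw": 0}
    - {"linear": [0.1,0.93,0],"yaw": 0}
    - {"linear": [0.1,0.93,0],"yaw": 0}
    - {"linear": [0.1,0.93,0],"yaw": 0}
    - {"linear": [0.1,0.93,0],"yaw": 0}

```text
t: 11.55
tool_pos: [508.5, 0.0, 198.7]
tool_rot: [[0.994, -0.111, -0.001], [-0.111, -0.994, 0.0], [-0.001, -0.0, -1.0]]
contact_force: [0.6, -0.4, 0.2]
opening: 0.996
grip_force: 0.0
```

Request:
servo_tool:
  motion:
    - {"linear": [0.12,0.93,0],"yaw": 0}
    - {"linear": [0.12,0.93,0],"yaw": 0}
    - {"linear": [0.12,0.93,0],"yaw": 0}
    - {"linear": [0.12,0.93,0],"yaw": 0}
    - {"linear": [0.12,0.93,0],"yaw": 0}
    - {"linear": [0.12,0.93,0],"yaw": 0}
    - {"linear": [0.12,0.93,0],"yaw": 0}
    - {"linear": [0.12,0.93,0],"yaw": 0}
    - {"linear": [0,0,0],"yaw": 0}
    - {"linear": [0,0,0],"yaw": 0}

```text
t: 12.55
tool_pos: [511.7, -186.6, 198.6]
tool_rot: [[0.994, -0.112, -0.001], [-0.112, -0.994, 0.001], [-0.001, -0.001, -1.0]]
contact_force: [0.2, 0.0, 0.2]
opening: 0.999
grip_force: 0.0
```

Run:
```python
from h import *
s=env.state();print(s["t"],np.array(s["tool_pos"]).round(1))
f,K,k1,wc=cam("wrist"); np.savez("pics/w5.npz",f=f,K=K,k1=k1,wc=wc)
cv2.imwrite("pics/w5.png",f[:,:,::-1])
```

```text
12.55 [ 511.7 -186.6  198.6]
```

View pics/w5.png

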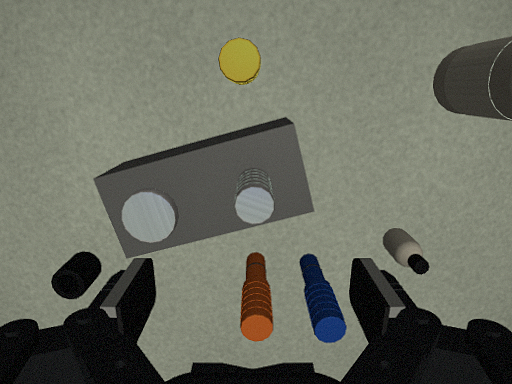

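The wrist view shows the steel handle's top at (254,205), the flat head at (149,216) and the block's near right corner at (313,211). Orange (256,328) and blue (329,328) stand behind it on the robot's side.

Run:
```python
from h import *
W=load("w5"); f=np.load("pics/w5.npz")["f"]
g=cv2.cvtColor(f,cv2.COLOR_RGB2GRAY)
m=((g>115)).astype(np.uint8); m[:180]=0;m[235:]=0;m[:,:100]=0;m[:,290:]=0
cs=[c for c in cv2.findContours(m,0,1)[0] if cv2.contourArea(c)>300]
s=env.state();R=np.array(s["tool_rot"]);t=np.array(s["tool_pos"])
for c in cs: e=cv2.minEnclosingCircle(c);print("circle",np.round(e[0],1),round(e[1],1),cv2.boundingRect(c))
for n,p,z in(("tall",(254.5,205.5),139),("flat",(149,217),101),("corner",(313,211),75),("corner2",(131,258),75),("orange",(257,328),124),("blue",(329.5,329),124)):
    q=ray([p],z,*W)[0];print(n,q.round(1),"tool",((q-t)@R).round(1))
```

```text
circle [256. 226.] 34.0 (223, 218, 67, 17)
circle [148.  216.5] 27.2 (122, 192, 53, 43)
circle [254.1 205. ] 19.3 (235, 187, 39, 37)
tall [ 513.7 -189.3  139. ] tool [ 2.3  3.1 59.7]
flat [ 500.8 -101.6  101. ] tool [-20.3 -82.6  97.8]
corner [ 481.  -238.5   75. ] tool [-24.6  55.6 123.7]
corner2 [453.6 -66.7  75. ] tool [ -71.  -112.   123.9]
orange [ 401.4 -178.9  124. ] tool [-110.4    5.3   74.8]
blue [ 393.1 -239.   124. ] tool [-111.9   65.9   74.8]
```

Request:
servo_tool:
  motion:
    - {"linear": [0.08,0.11,0.6],"yaw": 0}
    - {"linear": [0,0,0.8],"yaw": 0}
    - {"linear": [0,0,0.8],"yaw": 0}
    - {"linear": [0,0,0.8],"yaw": 0}
    - {"linear": [0,0,0.8],"yaw": 0}
    - {"linear": [0,0,0.7],"yaw": 0}
    - {"linear": [0,0,0.4],"yaw": 0}
    - {"linear": [0,0,0.24],"yaw": 0}
    - {"linear": [0,0,0],"yaw": 0}
    - {"linear": [0,0,0],"yaw": 0}

```text
t: 13.6
tool_pos: [514.3, -189.7, 71.4]
tool_rot: [[0.994, -0.111, 0.001], [-0.111, -0.994, -0.0], [0.001, 0.0, -1.0]]
contact_force: [-0.4, 0.2, 0.3]
opening: 0.995
grip_force: 0.0
```

Request:
servo_tool:
  motion:
    - {"linear": [0,0,0],"yaw": 0}
    - {"linear": [0,0,0],"yaw": 0}
    - {"linear": [0,0,0],"yaw": 0}
    - {"linear": [0,0,0],"yaw": 0}
    - {"linear": [0,0,0],"yaw": 0}
    - {"linear": [0,0,0],"yaw": 0}
    - {"linear": [0,0,0],"yaw": 0}
    - {"linear": [0,0,0],"yaw": 0}
    - {"linear": [0,0,0],"yaw": 0}
    - {"linear": [0,0,0],"yaw": 0}
  hand: 20
  grip_force: 40

```text
t: 14.6
tool_pos: [514.1, -189.2, 71.3]
tool_rot: [[0.994, -0.111, 0.001], [-0.111, -0.994, 0.001], [0.0, -0.001, -1.0]]
contact_force: [-0.4, 5.1, 4.8]
opening: 0.322
grip_force: 39.2
```

Request:
servo_tool:
  motion:
    - {"linear": [0,0,0],"yaw": 0}
    - {"linear": [0,0,0],"yaw": 0}

```text
t: 14.8
tool_pos: [514.2, -189.2, 71.3]
tool_rot: [[0.994, -0.111, 0.001], [-0.111, -0.994, 0.001], [0.001, -0.001, -1.0]]
contact_force: [-0.8, 4.4, 5.5]
opening: 0.322
grip_force: 39.2
```

The grip is on the 28 mm handle (27.5 mm read) and the side force is only about 5 N. Lifting slowly with a small correction in y.

Request:
servo_tool:
  motion:
    - {"linear": [0,-0.02,-0.1],"yaw": 0}
    - {"linear": [0,0,-0.1],"yaw": 0}
    - {"linear": [0,0,-0.1],"yaw": 0}
    - {"linear": [0,0,-0.1],"yaw": 0}
    - {"linear": [0,0,-0.1],"yaw": 0}
    - {"linear": [0,0,-0.1],"yaw": 0}
    - {"linear": [0,0,0],"yaw": 0}

```text
t: 15.5
tool_pos: [513.9, -189.2, 86.2]
tool_rot: [[0.994, -0.111, -0.0], [-0.111, -0.994, -0.0], [-0.0, 0.0, -1.0]]
contact_force: [1.1, 0.3, -2.1]
opening: 0.317
grip_force: 39.5
```

Request:
servo_tool:
  motion:
    - {"linear": [0,0,-0.1],"yaw": 0}
    - {"linear": [0,0,-0.1],"yaw": 0}
    - {"linear": [0,0,-0.1],"yaw": 0}
    - {"linear": [0,0,-0.1],"yaw": 0}
    - {"linear": [0,0,-0.1],"yaw": 0}
    - {"linear": [0,0,-0.08],"yaw": 0}
    - {"linear": [0,0,0],"yaw": 0}
    - {"linear": [0,0,0],"yaw": 0}

```text
t: 16.3
tool_pos: [513.9, -189.2, 100.4]
tool_rot: [[0.994, -0.111, 0.0], [-0.111, -0.994, -0.0], [0.0, 0.0, -1.0]]
contact_force: [1.6, 0.2, -4.2]
opening: 0.314
grip_force: 39.6
```

Run:
```python
from h import *
o=[]
for n,x,y in(("scene",205,120),("side",205,205)):
    f,K,k1,wc=cam(n); np.savez(f"pics/{n}9.npz",f=f,K=K,k1=k1,wc=wc)
    o.append(cv2.resize(f[y:y+60,x:x+50],(400,480),interpolation=cv2.INTER_CUBIC))
cv2.imwrite("pics/end.png",np.clip(np.hstack(o)[:,:,::-1].astype(float)*1.4,0,255).astype(np.uint8))
```

```text
(no output)
```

View pics/end.png

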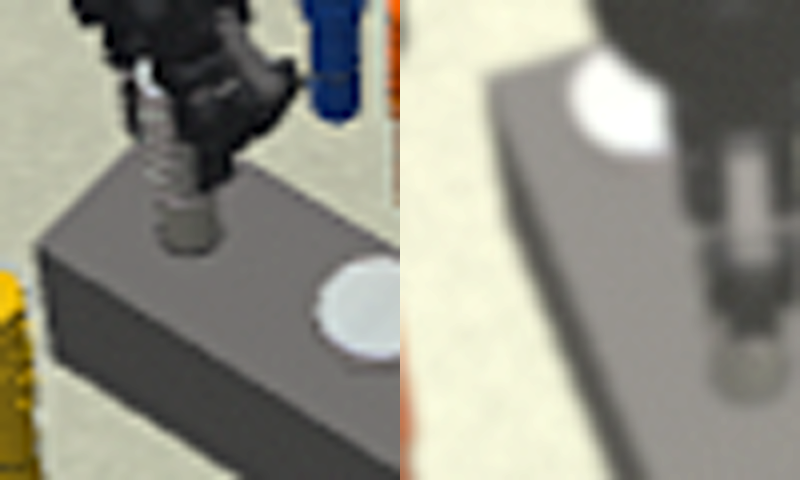

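Run:
```python
from h import *
ax=np.array([513.5,-189.0])
for n,x,y in(("scene",205,120),("side",205,205)):
    A=load(n+"9")
    for z in(75,85,95,105,169): print(n,z,((proj([[*ax,z]],*A)[0]-[x,y]+.5)*8).round(0))
f=np.load("pics/scene9.npz")["f"]
for r in range(131,153): print(r,(r-120)*8+4,f[r,218:240].mean(1).astype(int).tolist())
```

```text
scene 75 [184. 227.]
scene 85 [183. 211.]
scene 95 [181. 195.]
scene 105 [179. 178.]
scene 169 [169.  66.]
side 75 [352. 370.]
side 85 [351. 350.]
side 95 [350. 331.]
side 105 [348. 311.]
side 169 [340. 176.]
131 92 [139, 112, 45, 12, 61, 133, 135, 64, 10, 16, 17, 39, 50, 46, 63, 54, 28, 34, 31, 47, 56, 51]
132 100 [137, 122, 76, 21, 60, 83, 87, 74, 39, 17, 29, 52, 48, 33, 28, 19, 27, 34, 30, 35, 37, 30]
133 108 [136, 122, 76, 13, 66, 87, 83, 68, 36, 14, 19, 29, 34, 32, 25, 19, 21, 23, 25, 18, 23, 14]
134 116 [136, 133, 92, 14, 80, 100, 97, 88, 45, 13, 19, 24, 33, 30, 21, 20, 19, 20, 17, 24, 24, 6]
135 124 [134, 130, 91, 22, 50, 80, 81, 79, 56, 15, 17, 22, 23, 23, 21, 18, 21, 20, 14, 12, 4, 53]
136 132 [131, 139, 114, 44, 48, 74, 77, 85, 65, 22, 20, 19, 18, 19, 21, 21, 20, 12, 10, 5, 53, 119]
137 140 [131, 136, 142, 100, 60, 86, 82, 76, 56, 32, 21, 16, 19, 22, 22, 17, 15, 9, 61, 99, 131, 141]
138 148 [136, 138, 126, 96, 78, 74, 76, 84, 72, 62, 56, 32, 21, 25, 20, 15, 10, 58, 126, 145, 135, 130]
139 156 [138, 125, 91, 76, 74, 84, 84, 74, 62, 56, 57, 36, 16, 18, 18, 13, 85, 125, 140, 1
[... 579 characters left out ...]
, 82, 81, 81, 81, 81]
146 212 [82, 81, 81, 81, 82, 83, 76, 67, 64, 63, 61, 59, 56, 55, 74, 84, 82, 81, 81, 81, 81, 82]
147 220 [81, 81, 81, 81, 81, 83, 81, 70, 65, 64, 64, 60, 57, 49, 69, 82, 82, 81, 81, 82, 82, 82]
148 228 [81, 81, 81, 81, 82, 83, 66, 57, 65, 65, 62, 60, 57, 52, 59, 77, 82, 82, 82, 81, 81, 81]
149 236 [81, 81, 81, 82, 81, 83, 73, 63, 65, 64, 63, 60, 57, 52, 55, 74, 83, 81, 81, 81, 81, 80]
150 244 [81, 81, 82, 81, 82, 82, 77, 56, 55, 64, 63, 59, 57, 46, 66, 83, 82, 82, 81, 81, 81, 82]
151 252 [82, 81, 81, 81, 81, 82, 84, 73, 51, 47, 50, 42, 39, 62, 79, 84, 81, 82, 82, 81, 81, 81]
152 260 [80, 82, 81, 81, 82, 81, 82, 84, 82, 79, 76, 76, 83, 85, 83, 81, 81, 81, 80, 81, 82, 82]
```

The last picture shows the bare plug from the handle's lower edge at row 205 down to the block top at row 251, which is about 30 mm. The dark scribed ring is at the mouth, and the 29 mm lift agrees. Handing in.

```bash
python3 -c "
from h import *
s=env.state();print(s['t'],s['tool_pos'],s['grip_force'],s['contact_force']);print(ticket.finish_job())"
```

```text
16.4 [ 513.84241517 -189.11283178  100.21005221] 39.55586135387421 [-1.04998362 -0.08693872 -4.00293031]
the job is handed in; nothing more can be done
None
```

I squeezed the trigger fully and released it, then drew the tall gauge about 30 mm and handed in at 16.4 s still holding it there (40 N grip); the hand-in call gave no verdict, and I did not check the trigger's spring-back in a picture.

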